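# Shut the slide archive

## Task

Put the microscope-slide cabinet to bed using only your fingertips: push both open drawers fully home, then push the cabinet's door fully shut over them. Do not swing the door in while a drawer still stands out, do not pull the drawers further out, and do not pick up or push about the bottle, tube and pot standing nearby.

Things in the scene. Friction and masses are not known exactly. Their poses are not given: they have to be found in the camera images.
- archive: Low grey steel slide cabinet, 220 deep (x) x 210 wide (y) x 100 mm high, fixed to the bench; place and yaw vary. Origin: centre of its underside. Front is -x (towards the robot), y left, z up. Two drawers side by side slide out to -x, centred at y = +48.5 (left) and -48.5 mm (right). 7 mm wide stiles at y = +-101.5 mm reach forward to x = -134 mm; the shut door lies against them.
- drawer_left (a joint): How far the left drawer is out, m: 0 fully home, 0.14 fully out; starts 0.035 to 0.10 out. Slides along the cabinet's x with light friction (about 1.2 N, plus 8 N per m/s), no spring or catch: it stays where it is left.
- drawer_right (a joint): The same for the right drawer.
- door (a joint): Opening angle of the door, rad: 0 shut (flat across the front), 1.57 pointing straight out to the cabinet's -x, 2.2 fully open; starts at 1.65 to 2.1. Upright hinge with light friction (0.06 N m), no spring or catch: it stays where it is left.
- drawer_left_front (a point): Centre of the outer face of the left drawer's white front panel (94 wide x 84 high x 12 mm thick, no handle, lower edge 12 mm above the bench); 54 mm above the bench. Moves with the drawer: at cabinet x = -122 mm when home. Axes parallel to the cabinet's.
- drawer_right_front (a point): The same on the right drawer.
- door_hinge (a point): On the door's hinge line, at the cabinet's left front corner (cabinet x = -134, y = +101.5 mm), 54 mm above the bench, half way up the door. Axes turn with the door: -y runs along the door from hinge to free edge, -x points out of its outer face (the one that looks to the robot when shut).
- door_edge (a point): On the door's free edge, outer face, 204 mm from the hinge line, 54 mm above the bench. The door is a plain grey steel panel 204 wide x 88 high (10 to 98 mm above the bench) x 8 mm thick; its inner face lies in the plane of the hinge line, its outer face 8 mm outside it. A dark strip marks the outer face near the free edge.
- strip_tube: Loose bystander: upright white test-strip tube with a grey cap, 44 mm diameter, 118 mm high. Origin: centre of its underside.
- oil_bottle: Loose bystander: small upright amber bottle with a black cap, 38 mm diameter, 85 mm high. Origin: centre of its underside.
- specimen_pot: Loose bystander: upright white specimen pot with a red cap, 54 mm diameter, 60 mm high. Origin: centre of its underside.

How it is judged:
On the way, in this order (a step that is already met when the one before it is completed fails the run):
1. both drawers are pushed home (value of joint each of drawer_left, drawer_right below 0.005 m), for 0.2 s.
2. the door is pushed shut over them (value of joint door below 0.05 rad), for 0.2 s.
At the end, for the whole second after the job is handed in: Both drawers within 5 mm of fully home and the door within 0.05 rad (about 10 mm at its free edge) of shut; tube, bottle and pot upright and within 30 mm of where they stood (all of step 1 and value of joint door below 0.05 rad and angle between each of strip_tube, oil_bottle, specimen_pot's own z axis and vertical below 0.2 rad and distance of each of strip_tube, oil_bottle, specimen_pot from where it was at the start of the episode below 0.03 m); the robot touches nothing.
It fails at once if the door is swung in (below 1.2 rad) while a drawer stands more than 20 mm out (value of joint door below 1.2 rad and value of joint any of drawer_left, drawer_right above 0.02 m).
It fails at once if a drawer is pulled further out (beyond 125 mm) (value of joint any of drawer_left, drawer_right above 0.125 m).
It fails at once if a bystander is lifted more than 15 mm (height (world z) of any of strip_tube, oil_bottle, specimen_pot above 0.015 m).
It fails at once if a bystander is pushed more than 30 mm or knocked over (distance of any of strip_tube, oil_bottle, specimen_pot from where it was at the start of the episode above 0.03 m or angle between any of strip_tube, oil_bottle, specimen_pot's own z axis and vertical above 0.5 rad).
It also fails if it takes over 67 s, if anything falls off the work surface, if the arm or the gripper's body presses on something with over 40 N, if the wrist force passes 120 N, or if a joint passes its speed limit or range.

## Robot

A 6-joint arm with a two-finger parallel gripper is mounted at the origin on the work surface. World frame = base frame: x ahead of the robot, y to its left, z up, the work surface at z = 0. Lengths are in m, angles in rad, forces in N, time in s.
With the tool pointing down it reaches from about 0.4 to 0.925 m from the base axis. Payload 12.5 kg.
Tool frame: the origin (TCP) lies at the very end of the fingers, on their centre line; the grasp point (between the pads) lies 19 mm behind it (tcp_to_grasp is the z of the grasp point in the tool frame, in m); z points along the fingers, y is the line along which they close (so a half turn about z gives the same grasp; the last joint's range is limited). The gripper opens to 95 mm and grips with 3 to 60 N. Pads are 20 mm wide; open, the fingers measure 119 mm over their backs; the gripper's body (75 mm by 180 mm) begins 59 mm behind the grasp point.
Start: joints at [1.17, 0.491, 1.559, -0, 1.092, -0.106], TCP at [0.182, 0.598, 0.215] pointing down, gripper open.
Joint ranges: [-3.1, 3.1], [-0.84, 2.19], [0.05, 2.79], [-1.13, 4.28], [0.06, 2.93], [-2.69, 2.69]. Speed limits (rad/s): [2.22, 2.22, 2.79, 3.14, 3.14, 3.14].

## Interface

Orientations are given as [roll, pitch, yaw] about the fixed x, y, z axes, in that order (R = Rz(yaw) Ry(pitch) Rx(roll)).
In Python, from plant import sense, get_image, get_calibration, finish_job, tcp_to_grasp gives the robot as it stands.
- The arm moves only by the tool carry_out, never from a script. Its argument "moves" is a list of rows, each a list of 7 numbers: the finger opening in mm, from 0 to 95.1, then the shift along the world's x, y, z in mm, then the turn, a rotation vector about the world's x, y, z in rad. A call has 1 to 12 rows; each row is the pose to reach, as a shift and turn from the pose commanded when the call began; what a row does not reach only later rows make up. A row lasts 1/12 s, in which the tool goes at most 41.7 mm and 7.16 degrees, less where a joint would pass 70% of its speed; a pose out of reach is approached as far as the arm can. A call with a gripper value outside its range is refused whole. The fingers move at their own pace and stop on an object; "newtons" is the grip in N (left out, the last holds). Time passes only in rows, so rows that repeat a pose let the fingers close. It gives the time, the measured TCP pose, the force, the opening and the grip force at its end, in the units of the state.
- sense(): the state, without advancing time (a new reading comes with each control period).
- get_image(name): name is "side" or "top" or "wrist"; returns the picture (420x560x3 uint8, red, green, blue); there is no depth.
- get_calibration(name): a dict with "fx", "fy", "cx", "cy" (pixels), "R" (3x3) and "t" (3): a world point X has camera coordinates R X + t; the wrist camera has in their place "T_tool_cam" (4x4, takes a point from camera to tool coordinates, whose origin is the TCP and whose axes are the flange's). Camera axes: x right, y down, z forward; pixel columns grow to the right and rows downward; lengths in m; the calibration is good to about 2 mm. A picture is of the moment at which its call begins: read the wrist's pose just before it. get_calibration takes no time and is no camera call.
- finish_job(): hands the job in; it is judged then, once.
The state is a dict: "time_s": time; "joint_positions": joint angles; "qvel": joint speeds; "joint_torque": joint torques, N m; "tcp_pos": TCP position; "tcp_rot": TCP orientation; "force": force on the tool from outside, world axes, zero at the start; "torque": the same for the moment, N m; "width": finger opening in m; "finger_force": force on a finger pad.
Only numpy, scipy, OpenCV 4.12 (cv2) and the standard library are available. Lean on these libraries where they do the work, as an engineer would, in place of code of your own. Each camera call takes 0.05 s, during which the arm holds its last target. There are 200 camera calls.

## Working session

There is one attempt and no reset: what is moved stays moved. The work goes in short steps, Python scripts to look and compute and a tool call to move; the robot and the scene stay as the last step left them, time stands still between calls to the robot, and variables do not carry over. Pictures are saved under pics/ and viewed, at most 10 in all, crops included, and the job is handed in when it is done.

Besides the shell and the picture viewer there is one more tool, called after "Request:" as name([rows], argument=value, ...), one row to a line, values as JSON. carry_out: Moves the arm, as the interface text tells. Its arguments: {"type":"object","properties":{"moves":{"type":"array"},"newtons":{"type":"number"}},"required":["moves"]}

```bash
mkdir -p pics; python3 - <<'E'
from plant import *
import cv2,json
s=sense();print(s)
for n in("side","top"):
    cv2.imwrite(f"pics/{n}0.png",get_image(n)[:,:,::-1]);c=get_calibration(n);print(n,c)
E
```

```text
{'time_s': 0.0, 'joint_positions': array([ 1.17038468e+00,  4.91568300e-01,  1.55943868e+00, -1.57845254e-05,
        1.09165328e+00, -1.05614476e-01]), 'qvel': array([-0.0002912 , -0.00090345,  0.00034302, -0.00058757, -0.00050229,
       -0.00013098]), 'joint_torque': array([-2.28753051e-03, -6.12633276e+01, -2.58190745e+01,  6.91461540e-02,
        4.81966313e-02, -6.03358490e-05]), 'tcp_pos': array([0.18149298, 0.59783147, 0.21406001]), 'tcp_rot': array([-3.14052952e+00, -9.86240431e-05,  2.84680272e+00]), 'force': array([ 0.93576715, -0.26834291, -0.27352097]), 'torque': array([0.04003684, 0.00789053, 0.03528384]), 'finger_force': 0.0, 'width': 0.09528870675563789}
side {'fx': 434.92425284861196, 'fy': 434.92425284861196, 'cx': 277.92301465797266, 'cy': 204.21106301077978, 'R': array([[ 0.81877921, -0.57360439,  0.02405449],
       [-0.32350284, -0.49558018, -0.80606836],
       [ 0.47428527,  0.65221032, -0.59133339]]), 't': array([-0.54422555,  0.24437097,  0.70225883])}
top {'fx': 430.74949486022246, 'fy': 430.74949486022246, 'cx': 279.8796984643876, 'cy': 206.2664285411003, 'R': array([[-0.00886756, -0.99983441,  0.01589059],
       [-0.99526106,  0.0072859 , -0.09696566],
       [ 0.09683383, -0.01667513, -0.99516087]]), 't': array([-0.02671416,  0.61627834,  1.11593132])}
```

View pics/top0.png

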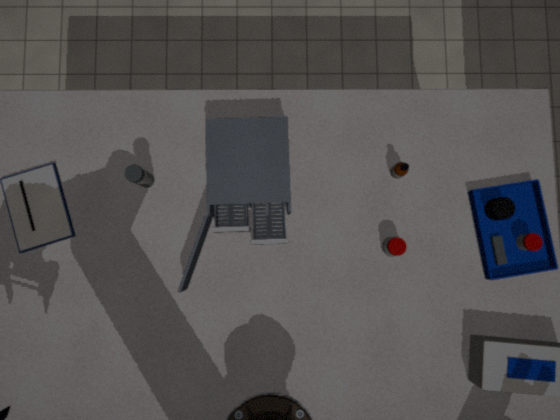

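View pics/side0.png

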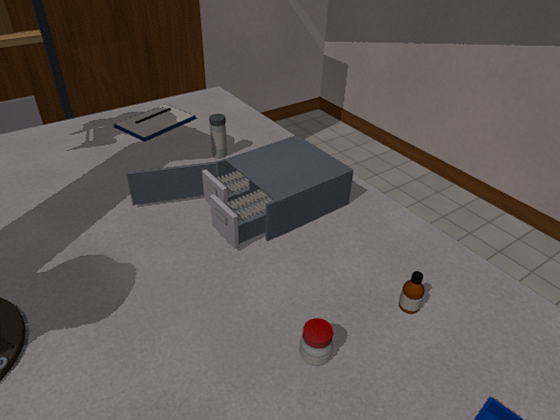

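The top view shows the cabinet roof at about (207–288, 117–206). The drawer fronts are at about (231, 230) for the left and (269, 242) for the right. The door runs from (213, 206) to (182, 290). The tube is at (140, 175), the pot at (397, 246) and the bottle at (400, 169). The side view agrees, with the door's free edge at (130, 173–203). Next I'll enlarge both pictures to get exact corners.

```bash
python3 - <<'E'
import cv2
a=cv2.imread("pics/top0.png")[105:305,170:310];b=cv2.imread("pics/side0.png")[130:255,120:360]
f=lambda i,s:cv2.convertScaleAbs(cv2.resize(i,None,fx=s,fy=s,interpolation=cv2.INTER_CUBIC),alpha=1.6)
cv2.imwrite("pics/c1.png",f(a,3));cv2.imwrite("pics/c2.png",f(b,3.3))
E
```

```text
(no output)
```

View pics/c1.png

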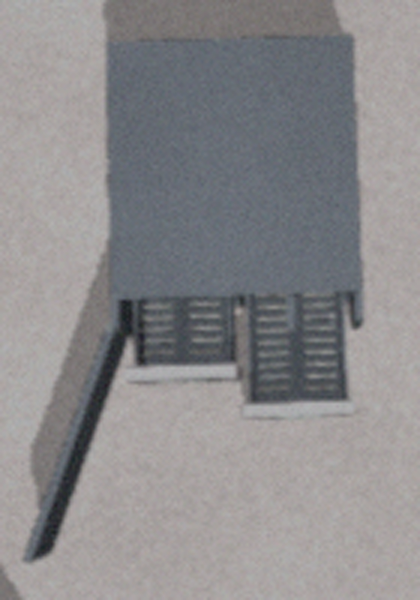

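View pics/c2.png

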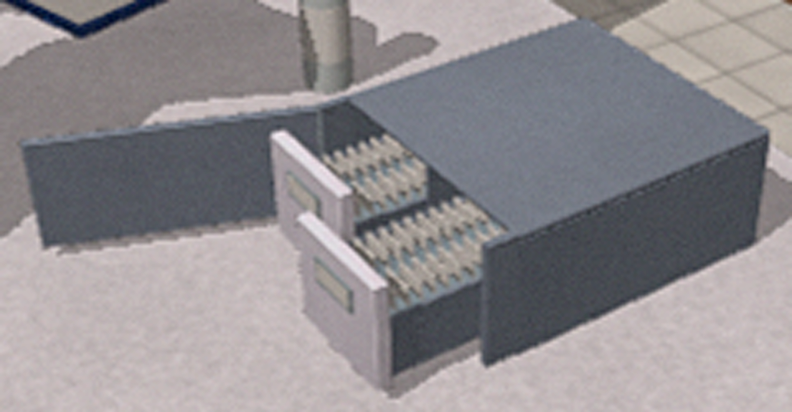

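The enlarged top view (3x) shows the roof corners at (107, 38), (354, 37), (360, 294) and (108, 298). The drawer front edges are at (127, 380)–(237, 378) and (244, 416)–(353, 413), and the door tip is at (27, 558). The enlarged side view (3.3x) shows the same corners: tip (23, 143), and drawer tops (272, 135), (345, 198), (298, 216) and (382, 290).

```bash
cat >h.py <<'E'
from plant import *
import numpy as np,cv2
def ray(n,p):
    c=get_calibration(n);d=c["R"].T@[(p[0]-c["cx"])/c["fx"],(p[1]-c["cy"])/c["fy"],1]
    return -c["R"].T@c["t"],d/np.linalg.norm(d)
def plane(n,p,z):
    o,d=ray(n,p);return o+d*(z-o[2])/d[2]
def tri(pt,ps):
    (a,u),(b,v)=ray("top",pt),ray("side",ps)
    k=np.linalg.lstsq(np.c_[u,-v],b-a,rcond=None)[0];P,Q=a+u*k[0],b+v*k[1]
    return (P+Q)/2,np.linalg.norm(P-Q)
E
python3 - <<'E'
from h import *
np.set_printoptions(precision=4,suppress=True)
T=lambda x,y:(170+x/3,105+y/3); S=lambda x,y:(120+x/3.3,130+y/3.3)
for n,t,s,z in [("roofBL",(107,38),(583,20),.1),("roofBR",(354,37),(768,130),.1),("doortip",(27,558),(23,143),.098),
 ("L l",(127,380),(272,135),.096),("L r",(237,378),(345,198),.096),("R l",(244,416),(298,216),.096),("R r",(353,413),(382,290),.096)]:
    print(n,*tri(T(*t),S(*s)),plane("top",T(*t),z),plane("side",S(*s),z))
for n,t,z in [("roofFR",(360,294),.1),("roofFL",(108,298),.1),("stileR",(361,326),.1),("doorhinge",(117,330),.098)]: print(n,plane("top",T(*t),z))
for n,p,z in [("tube",(135,173),.118),("pot",(397,246),.06),("bottle",(404,167),.085)]:print(n,plane("top",p,z))
E
```

```text
roofBL [0.8366 0.1585 0.0934] 0.005320891849099305 [0.8369 0.1561 0.1   ] [0.8259 0.1493 0.1   ]
roofBR [ 0.8365 -0.0529  0.1   ] 0.0010633564050281192 [ 0.8369 -0.0533  0.1   ] [ 0.8359 -0.0528  0.1   ]
doortip [0.4015 0.2195 0.0935] 0.002245456083235999 [0.403  0.2181 0.098 ] [0.3987 0.2127 0.098 ]
L l [0.5475 0.1384 0.0931] 4.811078803859347e-05 [0.5474 0.1379 0.096 ] [0.5455 0.1341 0.096 ]
L r [0.5506 0.046  0.0918] 0.004694870164308896 [0.5483 0.0469 0.096 ] [0.5498 0.0395 0.096 ]
R l [0.5167 0.0414 0.0934] 0.0004447430744704542 [0.5168 0.0411 0.096 ] [0.5149 0.038  0.096 ]
R r [ 0.521  -0.0506  0.0913] 0.00553744766011862 [ 0.5185 -0.0492  0.096 ] [ 0.5206 -0.0571  0.096 ]
roofFR [ 0.6173 -0.0559  0.1   ]
roofFL [0.6154 0.1536 0.1   ]
stileR [ 0.5905 -0.0564  0.1   ]
doorhinge [0.5889 0.1462 0.098 ]
tube [0.6924 0.3256 0.118 ]
pot [ 0.508  -0.3324  0.06  ]
bottle [ 0.7097 -0.3504  0.085 ]
```

Cabinet yaw is about 0.012 rad. The left drawer is about 57 mm out, the right about 87 mm, and the door is open about 1.94 rad. With the gripper open, each finger lands on one drawer front, so one push can close both.

Request:
carry_out([
  [95, 268, -554, 0, 0, 0, 0.307],
  [95, 268, -554, 0, 0, 0, 0.307],
  [95, 268, -554, 0, 0, 0, 0.307],
  [95, 268, -554, 0, 0, 0, 0.307],
  [95, 268, -554, 0, 0, 0, 0.307],
  [95, 268, -554, 0, 0, 0, 0.307],
  [95, 268, -554, 0, 0, 0, 0.307],
  [95, 268, -554, 0, 0, 0, 0.307],
  [95, 268, -554, 0, 0, 0, 0.307],
  [95, 268, -554, 0, 0, 0, 0.307],
  [95, 268, -554, 0, 0, 0, 0.307],
  [95, 268, -554, 0, 0, 0, 0.307],
])

```text
time_s: 1.1
tcp_pos: [0.3996, 0.146, 0.2147]
tcp_rot: [3.141, 0.0, -3.129]
force: [0.1, 0.0, 0.4]
width: 0.0952
finger_force: 0.0
```

Request:
carry_out([
  [95, 50, -103, 0, 0, 0, 0],
  [95, 50, -103, 0, 0, 0, 0],
  [95, 50, -103, 0, 0, 0, 0],
  [95, 50, -103, 0, 0, 0, 0],
  [95, 50, -103, -165, 0, 0, 0],
  [95, 50, -103, -165, 0, 0, 0],
  [95, 50, -103, -165, 0, 0, 0],
  [95, 50, -103, -165, 0, 0, 0],
  [95, 50, -103, -165, 0, 0, 0],
  [95, 50, -103, -165, 0, 0, 0],
])

```text
time_s: 1.93
tcp_pos: [0.4483, 0.0453, 0.0488]
tcp_rot: [3.141, -0.005, -3.129]
force: [1.2, 1.0, 0.4]
width: 0.0948
finger_force: 0.0
```

```bash
python3 - <<'E'
from h import *
i=np.hstack([get_image("top")[100:310,160:320],get_image("side")[110:320,120:380]])[:,:,::-1]
cv2.imwrite("pics/d.png",cv2.resize(cv2.convertScaleAbs(i,alpha=1.6),None,fx=1.9,fy=1.9,interpolation=cv2.INTER_CUBIC));print(sense()["tcp_pos"])
E
```

```text
[0.45011786 0.04516135 0.05156866]
```

View pics/d.png

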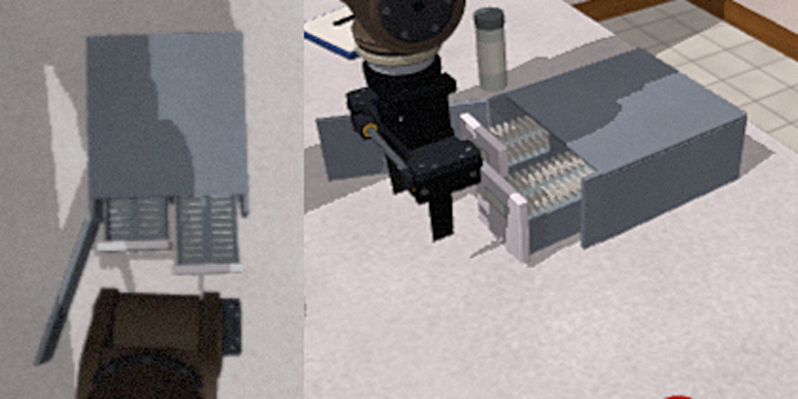

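The gripper is lowered in front of both drawers, at about (160, 320) in the top half of the picture, with the door clear to its left. Now I'll push.

Request:
carry_out([
  [95, 15, 0, 0, 0, 0, 0],
  [95, 28, 0, 0, 0, 0, 0],
  [95, 40, 0, 0, 0, 0, 0],
  [95, 50, 0, 0, 0, 0, 0],
  [95, 60, 0, 0, 0, 0, 0],
  [95, 70, 1, 0, 0, 0, 0],
  [95, 80, 1, 0, 0, 0, 0],
  [95, 90, 1, 0, 0, 0, 0],
  [95, 100, 1, 0, 0, 0, 0],
  [95, 110, 1, 0, 0, 0, 0],
  [95, 120, 1, 0, 0, 0, 0],
  [95, 125, 1, 0, 0, 0, 0],
])

```text
time_s: 3.03
tcp_pos: [0.5757, 0.046, 0.0494]
tcp_rot: [3.141, 0.0, -3.129]
force: [-3.7, 0.5, 1.7]
width: 0.0949
finger_force: 1.4
```

Request:
carry_out([
  [95, 4, 0, 0, 0, 0, 0],
  [95, 8, 0, 0, 0, 0, 0],
  [95, 11, 0, 0, 0, 0, 0],
  [95, 14, 0, 0, 0, 0, 0],
  [95, 14, 0, 0, 0, 0, 0],
])

```text
time_s: 3.45
tcp_pos: [0.5889, 0.0459, 0.0496]
tcp_rot: [-3.142, 0.001, -3.129]
force: [-0.9, 0.2, -0.2]
width: 0.095
finger_force: 0.0
```

Request:
carry_out([
  [95, 2, 0, 0, 0, 0, 0],
  [95, 4, 0, 0, 0, 0, 0],
  [95, 5, 0, 0, 0, 0, 0],
  [95, 6, 0, 0, 0, 0, 0],
  [95, 6, 0, 0, 0, 0, 0],
])

```text
time_s: 3.87
tcp_pos: [0.5925, 0.0459, 0.0497]
tcp_rot: [-3.141, -0.004, -3.128]
force: [-11.6, -1.0, 6.0]
width: 0.095
finger_force: 5.9
```

Request:
carry_out([
  [95, 1, 0, 0, 0, 0, 0],
  [95, 2, 0, 0, 0, 0, 0],
  [95, 2, 0, 0, 0, 0, 0],
  [95, 2, 0, 0, 0, 0, 0],
])

```text
time_s: 4.2
tcp_pos: [0.5925, 0.0459, 0.0497]
tcp_rot: [-3.141, -0.008, -3.127]
force: [-22.1, -2.3, 13.4]
width: 0.0954
finger_force: 10.9
```

The force rose to 22 N with no further travel, so both drawers are against their stops. I'll retreat, rise and move over to the outside of the door with the fingers closed.

Request:
carry_out([
  [95, -20, 0, 0, 0, 0, 0],
  [95, -55, 0, 0, 0, 0, 0],
  [95, -95, 0, 0, 0, 0, 0],
  [95, -130, 0, 0, 0, 0, 0],
  [40, -130, 0, 40, 0, 0, 0],
  [0, -130, 0, 80, 0, 0, 0],
  [0, -130, 0, 110, 0, 0, 0],
  [0, -125, 40, 120, 0, 0, 0],
  [0, -120, 80, 120, 0, 0, 0],
  [0, -115, 120, 120, 0, 0, 0],
  [0, -110, 160, 120, 0, 0, 0],
  [0, -110, 200, 120, 0, 0, 0],
], newtons=10)

```text
time_s: 5.2
tcp_pos: [0.4874, 0.248, 0.1703]
tcp_rot: [3.141, 0.003, -3.13]
force: [0.7, -0.5, -0.0]
width: 0.0471
finger_force: 0.0
```

Request:
carry_out([
  [0, 0, 15, 0, 0, 0, 0],
  [0, 0, 15, 0, 0, 0, 0],
  [0, 0, 15, -40, 0, 0, 0],
  [0, 0, 15, -80, 0, 0, 0],
  [0, 0, 15, -120, 0, 0, 0],
  [0, 0, 15, -120, 0, 0, 0],
])

```text
time_s: 5.7
tcp_pos: [0.4838, 0.2588, 0.044]
tcp_rot: [-3.138, -0.008, -3.13]
force: [-0.4, -0.0, -0.6]
width: 0.0069
finger_force: 0.0
```

```bash
python3 - <<'E'
from h import *
i=np.hstack([get_image("top")[100:310,160:320],get_image("side")[110:320,120:380]])[:,:,::-1]
cv2.imwrite("pics/e.png",cv2.resize(cv2.convertScaleAbs(i,alpha=1.6),None,fx=1.9,fy=1.9,interpolation=cv2.INTER_CUBIC));s=sense();print(s["tcp_pos"],s["width"],s["force"])
H=np.array([.5927,.146])
for r in(.14,):
  for t in (1.94,1.75,1.55,1.35,1.15,.95,.75,.55,.4,.25,.12,.05,0):
    e=np.array([-np.sin(t),-np.cos(t)]);n=np.array([-np.cos(t),np.sin(t)])
    print(t,np.round((H+r*e+(.008+.010*abs(np.cos(t))+.012*np.sin(t))*n-s["tcp_pos"][:2])*1000))
E
```

```text
[0.48648847 0.2601349  0.04978223] 0.0017664346135470976 [-0.30313427  0.1352801   0.92646196]
1.94 [-16. -42.]
1.75 [-28. -68.]
1.55 [-34. -97.]
1.35 [ -35. -123.]
1.15 [ -31. -150.]
0.95 [ -21. -176.]
0.75 [  -6. -201.]
0.55 [  14. -222.]
0.4 [  32. -235.]
0.25 [  52. -245.]
0.12 [  70. -251.]
0.05 [  81. -253.]
0 [  88. -254.]
```

View pics/e.png

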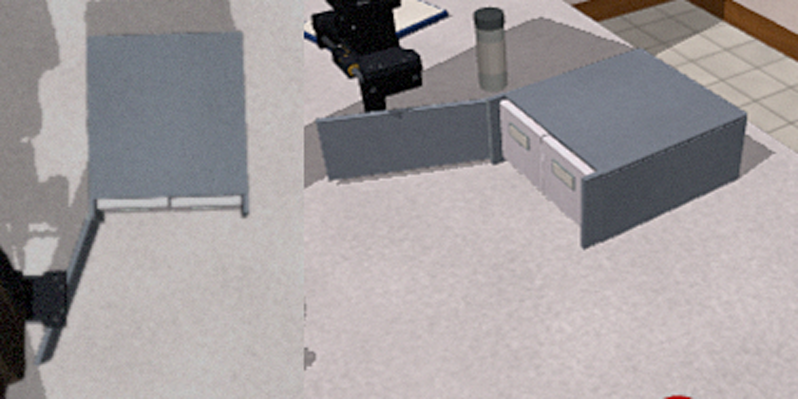

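Both drawers sit flush, with the fronts level at v≈203 in the top half. The gripper is just outside the door at (45, 297). Now I'll sweep the door shut along the computed arc.

Request:
carry_out([
  [0, -10, -20, 0, 0, 0, 0],
  [0, -16, -42, 0, 0, 0, 0],
  [0, -23, -56, 0, 0, 0, 0],
  [0, -28, -68, 0, 0, 0, 0],
  [0, -32, -83, 0, 0, 0, 0],
  [0, -34, -97, 0, 0, 0, 0],
  [0, -35, -110, 0, 0, 0, 0],
  [0, -35, -123, 0, 0, 0, 0],
  [0, -34, -137, 0, 0, 0, 0],
  [0, -31, -150, 0, 0, 0, 0],
  [0, -26, -163, 0, 0, 0, 0],
  [0, -21, -176, 0, 0, 0, 0],
])

```text
time_s: 6.8
tcp_pos: [0.4666, 0.0841, 0.0518]
tcp_rot: [3.141, 0.004, -3.13]
force: [0.2, 1.4, -0.4]
width: 0.0002
finger_force: 0.4
```

Request:
carry_out([
  [0, 7, -12, 0, 0, 0, 0],
  [0, 15, -25, 0, 0, 0, 0],
  [0, 25, -36, 0, 0, 0, 0],
  [0, 35, -46, 0, 0, 0, 0],
  [0, 44, -53, 0, 0, 0, 0],
  [0, 53, -59, 0, 0, 0, 0],
  [0, 63, -64, 0, 0, 0, 0],
  [0, 73, -69, 0, 0, 0, 0],
  [0, 82, -72, 0, 0, 0, 0],
  [0, 91, -75, 0, 0, 0, 0],
  [0, 97, -76, 0, 0, 0, 0],
  [0, 100, -77, 0, 0, 0, 0],
])

```text
time_s: 7.8
tcp_pos: [0.5662, 0.008, 0.0495]
tcp_rot: [3.141, 0.0, -3.129]
force: [-0.5, 0.4, 0.4]
width: 0.0002
finger_force: 0.3
```

Request:
carry_out([
  [0, 2, 0, 0, 0, 0, 0],
  [0, 4, 0, 0, 0, 0, 0],
  [0, 6, 0, 0, 0, 0, 0],
  [0, 8, 0, 0, 0, 0, 0],
  [0, 9, 0, 0, 0, 0, 0],
  [0, 9, 0, 0, 0, 0, 0],
])

```text
time_s: 8.3
tcp_pos: [0.5741, 0.0081, 0.0497]
tcp_rot: [3.141, -0.001, -3.129]
force: [-1.6, 0.4, -0.0]
width: 0.0005
finger_force: 0.9
```

Request:
carry_out([
  [0, 1, 0, 0, 0, 0, 0],
  [0, 2, 0, 0, 0, 0, 0],
  [0, 3, 0, 0, 0, 0, 0],
  [0, 4, 0, 0, 0, 0, 0],
  [0, 4, 0, 0, 0, 0, 0],
])

```text
time_s: 8.72
tcp_pos: [0.574, 0.0081, 0.0496]
tcp_rot: [3.141, -0.009, -3.129]
force: [-21.7, -2.6, 14.8]
width: 0.0004
finger_force: 11.5
```

The door is against its stop. I'll back off, rise and check.

Request:
carry_out([
  [0, -8, 0, 0, 0, 0, 0],
  [0, -25, 0, 0, 0, 0, 0],
  [0, -60, 0, 0, 0, 0, 0],
  [0, -90, 0, 0, 0, 0, 0],
  [0, -120, 0, 30, 0, 0, 0],
  [0, -120, 0, 70, 0, 0, 0],
  [0, -120, 0, 110, 0, 0, 0],
  [0, -120, 0, 120, 0, 0, 0],
  [0, -120, 0, 120, 0, 0, 0],
  [0, -120, 0, 120, 0, 0, 0],
])

```text
time_s: 9.55
tcp_pos: [0.4584, 0.008, 0.1699]
tcp_rot: [-3.141, 0.002, -3.129]
force: [0.7, 0.3, -0.2]
width: 0.0005
finger_force: 0.0
```

```bash
python3 - <<'E'
from h import *
i=np.hstack([get_image("top")[100:310,160:320],get_image("side")[110:320,120:380]])[:,:,::-1]
cv2.imwrite("pics/f.png",cv2.resize(cv2.convertScaleAbs(i,alpha=1.6),None,fx=1.9,fy=1.9,interpolation=cv2.INTER_CUBIC));print(sense()["tcp_pos"])
E
```

```text
[0.45782794 0.00803063 0.1685396 ]
```

View pics/f.png

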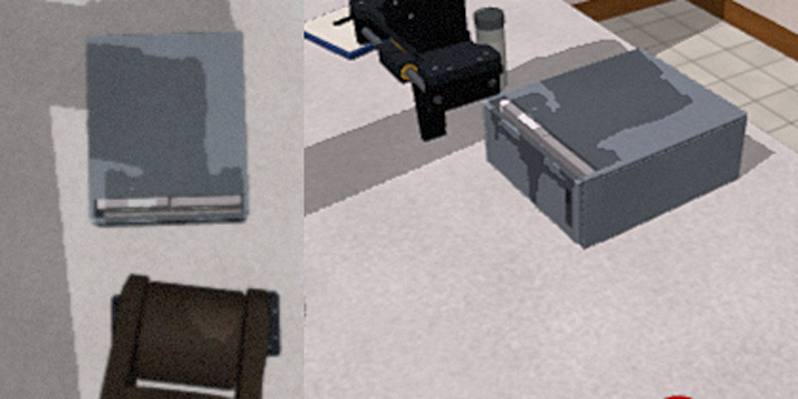

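The door is flat across the front, at v≈220 in the top half. The drawers are flush behind it and the gripper is clear, so I'll hand the job in.

```bash
python3 -c "
from plant import *
print(finish_job())"
```

```text
the job is handed in; nothing more can be done
None
```

Both drawers are pushed home, the door is shut over them, the bottle, tube and pot were not touched, and the job is handed in; the hand-in call returned no verdict.

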